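# Tuck a sheet strip under the lap leaf of a bonding jig and hold it down

### The arm

A 7-joint arm with a two-finger parallel gripper is mounted at the origin on a cart in front of the work surface, level with it; the furniture and walls round the work are solid. World frame = base frame: x ahead of the robot, y to its left, z up, the work surface at z = 0. Lengths are in m, angles in rad, forces in N, time in s.
With the tool pointing down it reaches from about 0.35 to 0.9 m from the base axis. Payload 8.1 kg.
Tool frame: the origin (TCP) lies midway between the tips of the shut fingers; the grasp point (between the pads) lies arm.tcp_to_grasp behind it (arm.tcp_to_grasp is the distance from the TCP to the grasp point, in m); z points along the fingers, y is the line along which they close (so a half turn about z gives the same grasp; the last joint's range is limited). The gripper opens to 92 mm and grips with 3 to 60 N. Pads are 19 mm wide; open, the fingers measure 130 mm over their backs; the gripper's body (75 mm by 190 mm) begins 47 mm behind the grasp point.
Start: joints at [-1.452, 0.434, 0.025, 1.573, -0.012, 1.134, -0.075], TCP at [0.138, 0.61, 0.227] pointing down, gripper open.
Joint ranges: [-2.62, 2.62], [-0.44, 2.09], [-1.27, 1.32], [0.08, 2.57], [-1.32, 4.46], [0.12, 2], [-2.74, 2.74]. Speed limits (rad/s): [2.22, 2.22, 3.01, 3.01, 3.14, 3.14, 3.14].

### API

Orientations are given as a rotation vector (axis times angle).
In Python, from cell import observe, get_image, arm gives the robot as it stands. The module is installed in compiled form; this text tells all that it offers.
- The arm moves only by the tool drive_tool, never from a script. Its argument "steps" is a list of rows, each a list of 5 numbers: the closure, from 0 (fully open) to 1 (shut), then the shift along the world's x, y, z in mm, then the turn about the world's z in rad. In form: [[hand, x, y, z, roll], ...]. A call has 1 to 20 rows; each row shifts and turns the commanded pose from where the row before left it; what a row does not reach is not made up. A row lasts 1/12 s, in which the tool goes at most 41.7 mm and 7.16 degrees, less where a joint would pass 70% of its speed; a pose out of reach is approached as far as the arm can. A call with a gripper value outside its range is refused whole. The fingers move at their own pace and stop on an object; "grip_force" is the grip in N (left out, the last holds). Time passes only in rows, so rows that do not move let the fingers close. It gives the time, the measured TCP pose, the force, the opening and the grip force at its end, in the units of the state.
- observe(): the state, without advancing time (a new reading comes with each control period).
- get_image(name): name is "scene" or "top" or "wrist"; returns a dict with "image" (400x640x3 uint8, red, green, blue), "vfov" (degrees; the focal length in pixels is half the picture's height over the tangent of half this angle, whatever the lens; pixels are square), "cx", "cy" (the principal point, pixels), "xyz" and "attitude" of the camera in the world. Camera axes: x right, y down, z forward; pixel columns grow to the right and rows downward; lengths in m; the calibration is good to about 2 mm. A picture is of the moment at which its call begins. There is no depth.
- arm.sign_off(): hands the job in; it is judged then, once.
The state is a dict: "clock": time; "joints": joint angles; "dq": joint speeds; "joint_efforts": joint torques, N m; "position": TCP position; "ee_rot": TCP orientation; "force": force on the tool from outside, world axes, zero at the start; "ft_torque": the same for the moment, N m; "width": opening from 0.0 (shut) to 1.0 (fully open); "gripper_force": force on a finger pad.
Only numpy, scipy, OpenCV 4.12 (cv2) and the standard library are available. Lean on these libraries where they do the work, as an engineer would, in place of code of your own. Each camera call takes 0.05 s, during which the arm holds its last target. There are 200 camera calls.

### The job

Dry-fit a lap joint in the jig on the bench: first slide the jig's transport lock all the way out to its end stop so that it clears the lane, then pick up the loose sheet strip by its grip bar and tuck its front edge under the hinged leaf, without lifting the leaf, until it is fully home against the stop under there. Finish while still holding on to the strip, pressing it firmly down flat on the wooden bed; do not let go at the end. Leave the other things on the bench where they are.

Things in the scene. Friction and masses are not known exactly. Their poses are not given: they have to be found in the camera images.
- jig: Fixed jig, grey base plate 10 mm thick on the bench, yaw -0.25 to 0.15 rad. Origin on the bench top under the lane's centre line; x along the lane into the leaf (away from the robot), y left, z up. Base spans x -85..110, y +-65 mm, with a wing to y = -131 mm under the lock. Strip home: its grip bar's centre at x = -25, y = 0 mm, aligned with the jig's x.
- bed: Pale wooden bed of the lane, part of the jig: jig x -83..87 mm, 83 mm wide, top 14 mm above the bench; same origin and axes as the jig. Aluminium lead-ins beside it narrow from about 113 mm apart at jig x = -55 mm to 84 mm at x = -21 mm, then straight walls 86 mm apart from x = -2 mm on; all end 22 mm above the bench.
- leaf (a joint): Angle (rad) of the hinged steel leaf, 104 mm wide, 3 mm thick, 90 g, lying by its weight: 0 lying, grows as its front is lifted; hinge along jig y at x = 88 mm, 25.5 mm above the bench. Lying, it covers the lane from jig x = 20 mm on, underside 8 mm above the bed; before that its lip bends up about 35 degrees. Over 0.08 rad (6 mm at the front) counts as lifted.
- leaf_edge (a point): Middle of the tip of the leaf's bent-up front lip (jig x = 8 mm, y = 0, 32 mm above the bench when lying).
- lock_slide (a joint): Travel (m) of the transport lock: at 0 its steel tongue (12 mm wide) sticks into the lane from the right as far as jig y = -17 mm, at jig x = -12 mm, just before the leaf; 0.04 is the end stop, tongue out of the lane. Slides towards jig -y, friction about 1.5 N, stays where left. Starts between 0 and 0.006.
- lock_grip (a point): Top centre of the lock's black upright grip, 50 mm above the bench. The grip is a fin 12 mm along jig y (sliding direction), 26 mm along jig x, free from 24 to 50 mm above the bench. At jig x = -12 mm; y = -70 mm when the lock reads 0, -110 mm at the end stop.
- strip: Loose sheet strip of bare aluminium, 0.08 to 0.16 kg: plate 100 x 70 mm, 4 mm thick, with an upright grip bar across its rear end. Origin at the plate's underside below the bar's middle; x from the bar to the front edge, z up. Plate spans x -5..95, y +-35 mm. Bar 10 mm thick (x), 44 mm wide (y), top 32 mm above the underside. Starts flat on the bench, front to the robot's right.
- strip_front (a point): Middle of the strip's front edge, on its underside (strip x = 95 mm).
- spray_cap: Bystander: round blue cap, 50 mm across, 30 mm high, origin under its centre.
- tape_roll: Bystander: roll of masking tape lying flat, 68 mm across, 19 mm high, origin under its centre.
- vial: Bystander: small white screw-lid pot, 34 mm across, 28 mm high, origin under its centre.
- mouse: Bystander: black computer mouse, 98 x 62 x 33 mm, origin under its centre.
- stop_face (a point): Middle of the front face of the lane's steel end stop, on the bed under the leaf (jig x = 70, y = 0, z = 14 mm). The stop is 6 mm high, 70 mm wide, rigid, hidden by the leaf.
- coffee_mug: Bystander: white dotted mug, 78 mm across, 93 mm high, handle to one side, origin under its centre.
- laptop: Obstacle, never moves: open laptop at the left, origin under its keyboard part's centre. Its upright screen leans over to the right; its top edge, 262 mm above the bench, runs in the robot's frame from about x = 450, y = 105 mm to x = 790, y = 15 mm. Stay clear of it, or pass above it or in front of it (x under 400 mm).

How it is judged:
On the way, in this order (a step that is already met when the one before it is completed fails the run):
1. the transport lock is slid out to its end stop (value of joint lock_slide above 0.037 m), for 0.2 s.
2. the strip's front edge is under the leaf (x of strip_front in the frame of jig between 0.03 and 0.085 m and z of strip_front in the frame of jig below 0.02 m and y of strip_front in the frame of jig between -0.02 and 0.02 m), for 0.1 s.
At the end, for the whole second after the job is handed in: Lock within 4 mm of its end stop, leaf down (under 0.03 rad), strip's front edge within 5 mm of the stop, 12 mm of the lane's centre and 3 mm of the bed, strip level (0.05 rad) and at rest, fingers on it pressing it onto the bed with over 3.5 N (its weight is at most 1.6 N) (value of joint lock_slide above 0.036 m and value of joint leaf below 0.03 rad and x of strip_front in the frame of jig between 0.065 and 0.075 m and y of strip_front in the frame of jig between -0.012 and 0.012 m and z of strip_front in the frame of jig below 0.017 m and angle between strip's own z axis and vertical below 0.05 rad and contact force between strip and bed above 3.5 N and contact force between the fingers and strip above 1 N and linear speed of strip below 0.02 m/s); the arm keeps its last pose, push and grip.
It fails at once if the leaf is lifted by more than 0.08 rad (value of joint leaf above 0.08 rad).
It fails at once if a bystander is shifted by more than 30 mm (distance of any of spray_cap, tape_roll, vial, mouse, coffee_mug from where it was at the start of the episode above 0.03 m).
It also fails if it takes over 61 s, if anything falls off the work surface, if the arm or the gripper's body presses on something with over 40 N, if the wrist force passes 120 N, or if a joint passes its speed limit or range.

## Working session

There is one attempt and no reset: what is moved stays moved. The work goes in short steps, Python scripts to look and compute and a tool call to move; the robot and the scene stay as the last step left them, time stands still between calls to the robot, and variables do not carry over. Pictures are saved under pics/ and viewed, at most 13 in all, crops included, and the job is handed in when it is done.

Besides the shell and the picture viewer there is one more tool, called by a JSON object that holds its "api" and its "payload". drive_tool: Moves the arm, as the interface text tells. Its arguments: {"type":"object","properties":{"steps":{"type":"array"},"grip_force":{"type":"number"}},"required":["steps"]}

```bash
mkdir -p pics; cat > h.py <<'E'
import numpy as np, cv2
from scipy.spatial.transform import Rotation as R
from cell import observe, get_image, arm
def cam(n,save=None):
    d=get_image(n)
    if save: cv2.imwrite('pics/'+save,d['image'][:,:,::-1])
    return d
def rot(d):
    a=np.array(d['attitude'],float)
    return a if a.shape==(3,3) else R.from_rotvec(a).as_matrix()
def ray(d,u,v):
    f=200/np.tan(np.radians(d['vfov'])/2)
    r=rot(d)@np.array([(u-d['cx'])/f,(v-d['cy'])/f,1]); return np.array(d['xyz']),r
def onz(d,u,v,z):
    o,r=ray(d,u,v); return o+r*(z-o[2])/r[2]
def proj(d,p):
    f=200/np.tan(np.radians(d['vfov'])/2)
    q=rot(d).T@(np.array(p)-np.array(d['xyz'])); return np.array([d['cx']+f*q[0]/q[2],d['cy']+f*q[1]/q[2]])
def tri(l):
    A=np.zeros((3,3));b=np.zeros(3)
    for d,u,v in l:
        o,r=ray(d,u,v); r=r/np.linalg.norm(r); P=np.eye(3)-np.outer(r,r); A+=P;b+=P@o
    return np.linalg.solve(A,b)
E
python3 - <<'E'
from h import *
for n in('scene','top'):
    d=cam(n,n+'0.png'); print(n,{k:v for k,v in d.items() if k!='image'})
print(observe(),arm.tcp_to_grasp)
E
```

```text
scene {'vfov': 50.742409094692306, 'cx': 320.4022743798575, 'cy': 202.29469708200494, 'xyz': array([-0.43065499, -0.8810549 ,  0.78972903]), 'attitude': array([-1.92295808,  0.89596067, -0.51129792])}
top {'vfov': 42.30081163845598, 'cx': 318.10492398799545, 'cy': 192.83163917299947, 'xyz': array([3.58318064e-01, 6.39513541e-04, 1.89134548e+00]), 'attitude': array([-2.17466904,  2.16275342, -0.12761846])}
{'clock': 0.1, 'joints': array([-1.45164553,  0.43517316,  0.02496233,  1.57398752, -0.01161421,
        1.13400949, -0.07512975]), 'dq': array([-1.11148491e-03, -1.61589446e-03, -2.73969751e-05, -1.62795241e-03,
       -2.75605550e-04,  1.27125159e-03, -2.08993205e-04]), 'joint_efforts': array([ 2.37817905e-03, -6.69130325e+01,  9.87362489e-01, -3.15147328e+01,
       -6.06073067e-02,  3.76205449e-02,  4.74509238e-05]), 'position': array([0.1374014 , 0.60924293, 0.22601817]), 'ee_rot': array([-3.47754918e-01, -3.12223950e+00,  2.24896309e-03]), 'force': array([ 0.15092012,  1.02689095, -0.34385002]), 'ft_torque': array([-0.03665171,  0.02183527, -0.02085134]), 'gripper_force': 0.0, 'width': 0.998554159066644} 0.0188
```

View pics/scene0.png

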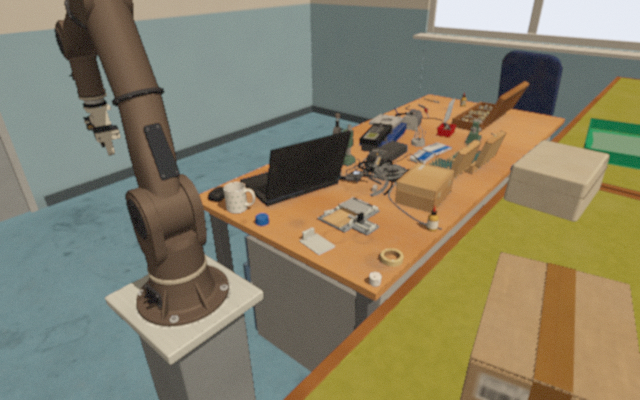

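View pics/top0.png

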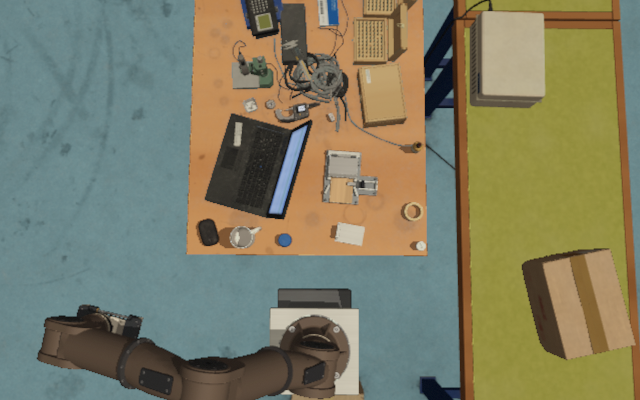

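```bash
python3 - <<'E'
from h import *
t=cam('top'); s=cam('scene')
a=cv2.resize(t['image'][140:260,310:430],(600,600),interpolation=cv2.INTER_CUBIC)
cv2.imwrite('pics/topc.png',a[:,:,::-1])
b=cv2.resize(s['image'][190:265,290:390],(800,600),interpolation=cv2.INTER_CUBIC)
cv2.imwrite('pics/scenec.png',b[:,:,::-1])
for n,u,v in(('strip',350,233),('jig',345,178),('lock',368,186),('mug',241,237),('cap',285,240)): print(n,onz(t,u,v,.02).round(3))
E
```

```text
strip [ 0.419 -0.13   0.02 ]
jig [ 0.619 -0.112  0.02 ]
lock [ 0.591 -0.196  0.02 ]
mug [0.403 0.263 0.02 ]
cap [0.393 0.105 0.02 ]
```

View pics/topc.png

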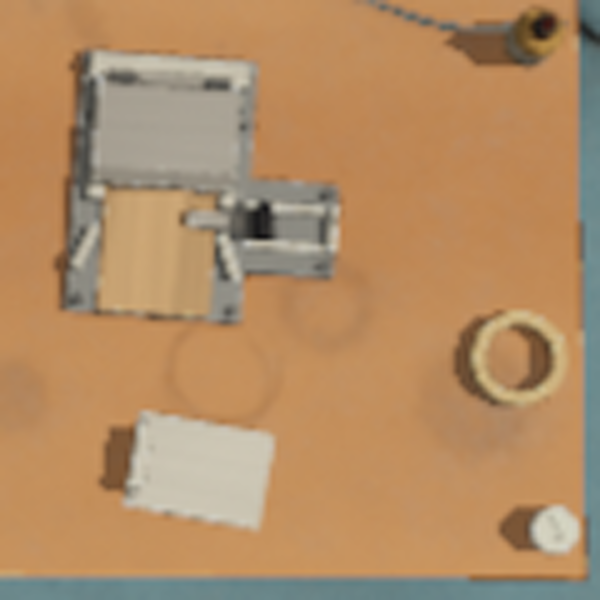

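View pics/scenec.png

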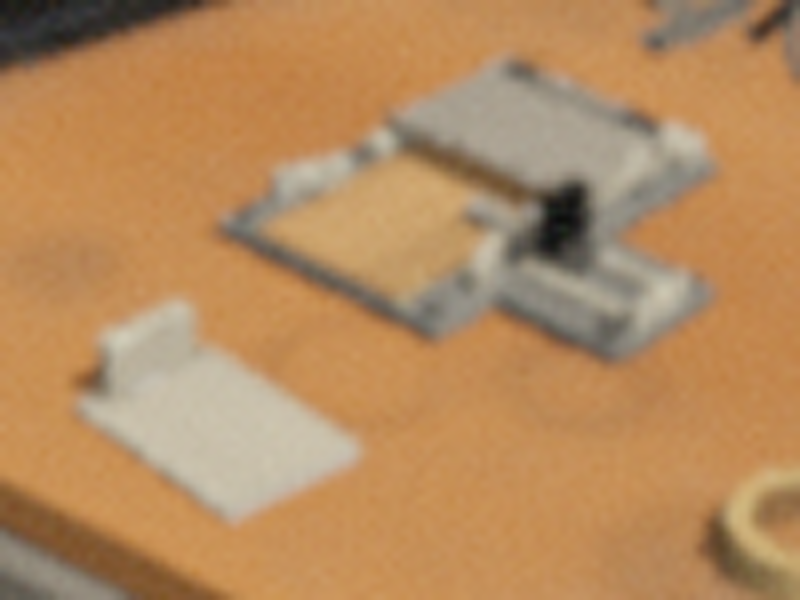

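```bash
python3 - <<'E'
from h import *
t=cam('top')
def T(u,v,z): return onz(t,310+(u+.5)/5-.5,140+(v+.5)/5-.5,z)
c=[T(*p,.01)[:2] for p in((62,308),(240,322),(255,62),(85,50))]
print(np.round(c,4)); 
for i in range(4): d=c[(i+1)%4]-c[i]; print(np.hypot(*d).round(4),np.arctan2(d[1],d[0]).round(3))
print('lock',T(258,221,.05).round(4))
p=[T(*q,.004)[:2] for q in((274,434),(258,528))]; m=sum(p)/2
b=T(138,457,.032)[:2]; print('stripfront',p,m,'bar',b, np.arctan2(*(m-b)[::-1]),np.hypot(*(m-b)))
r=R.from_rotvec(observe()['ee_rot']).as_matrix(); print(r.round(3))
E
```

```text
[[ 0.5348 -0.0282]
 [ 0.5253 -0.1583]
 [ 0.7182 -0.1701]
 [ 0.7264 -0.0443]]
0.1305 -1.644
0.1933 -0.061
0.126 1.506
0.1923 3.057
lock [ 0.5946 -0.1681  0.05  ]
stripfront [array([ 0.44388945, -0.1833944 ]), array([ 0.37556057, -0.17142855])] [ 0.40972501 -0.17741148] bar [ 0.42559237 -0.08285118] -1.7370489668530582 0.09588233487267012
[[-0.975  0.22  -0.   ]
 [ 0.22   0.975 -0.001]
 [-0.    -0.001 -1.   ]]
```

{"api": "drive_tool", "payload": {"steps": [[0,20,-34,0,-0.12],[0,20,-34,0,-0.12],[0,20,-34,0,-0.12],[0,20,-34,0,-0.12],[0,20,-34,0,-0.12],[0,20,-34,0,-0.12],[0,20,-34,0,-0.12],[0,20,-34,0,-0.12],[0,10,-34,0,-0.12],[0,10,-34,0,-0.12],[0,10,-34,0,-0.12],[0,10,-34,0,-0.12],[0,10,-34,0,-0.12],[0,10,-34,0,-0.12],[0,10,-34,0,-0.12],[0,10,-34,0,-0.12],[0,10,-34,0,-0.12],[0,10,-34,0,-0.12],[0,20,-25,0,-0.12],[0,20,-25,0,-0.12]]}}

```text
clock: 1.92
position: [0.4377, -0.054, 0.2271]
ee_rot: [-3.038, -0.797, -0.002]
force: [1.1, 1.1, 1.1]
width: 0.995
gripper_force: 0.0
```

```bash
python3 - <<'E'
from h import *
o=observe(); r=R.from_rotvec(o['ee_rot']).as_matrix(); print(o['clock'],o['position'],o['joints'],'heading',np.arctan2(r[1,1],r[0,1]))
d=cam('wrist','w1.png'); print({k:v for k,v in d.items() if k!='image'})
E
```

```text
1.9167 [ 0.43774179 -0.05402521  0.2271344 ] [-0.71140083  0.13990459  0.82078343  2.04178249 -0.12273532  1.00645764
 -0.88708941] heading -1.0573448326933124
{'vfov': 68.80851329827786, 'cx': 322.933870333435, 'cy': 199.32155834752533, 'xyz': array([ 0.51067796, -0.01187919,  0.38432496]), 'attitude': array([ 2.4725654 , -1.44463707, -0.22867586])}
```

View pics/w1.png

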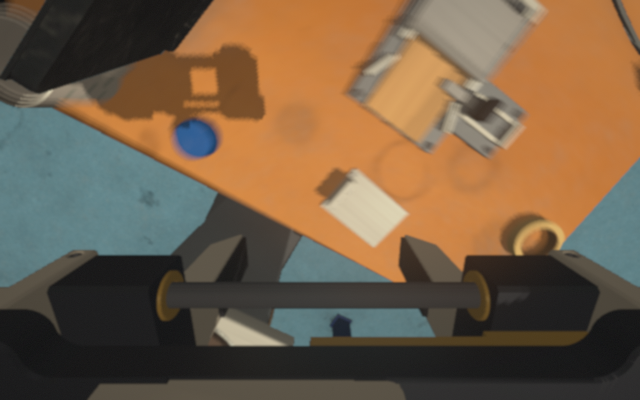

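{"api": "drive_tool", "payload": {"steps": [[0,14,-15,-8,-0.116],[0,14,-15,-8,-0.116],[0,14,-15,-8,-0.116],[0,15,-15,-8,-0.116],[0,15,-16,-8,-0.116],[0.3,0,0,0,0],[0.3,0,0,0,0],[0.3,0,0,0,0]]}}

```text
clock: 2.63
position: [0.509, -0.128, 0.1866]
ee_rot: [-3.14, 0.092, 0.001]
force: [-0.1, -0.1, 0.6]
width: 0.834
gripper_force: 0.0
```

```bash
python3 - <<'E'
from h import *
o=observe(); r=R.from_rotvec(o['ee_rot']).as_matrix(); print(o['clock'],o['position'],o['joints'],'heading',np.arctan2(r[1,1],r[0,1]),o['width'])
d=cam('wrist','w2.png'); print(d['xyz'])
np.savez('w2.npz',**d)
E
```

```text
2.6333 [ 0.50896543 -0.12795395  0.18663258] [-0.51810888  0.40859367  0.90634067  1.91761565 -0.38106381  0.998469
 -1.06903   ] heading -1.6291620447375192 0.8344178672547355
[ 0.59293715 -0.1317654   0.34360353]
```

View pics/w2.png

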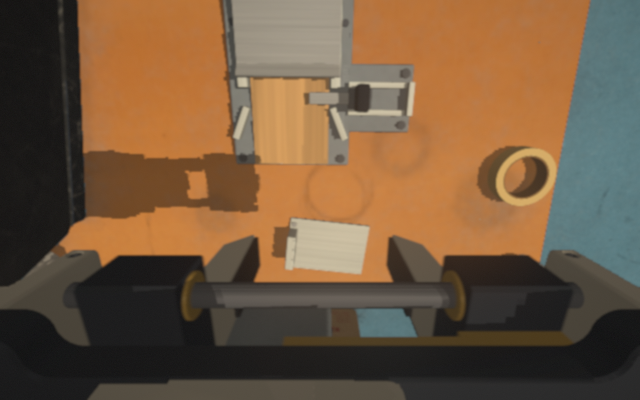

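```bash
cat >> h.py <<'E'
def comp(m,box):
    "largest blob of mask m inside box (u0,v0,u1,v1): centroid, minAreaRect, contour"
    k=np.zeros(m.shape,np.uint8); u0,v0,u1,v1=box; k[v0:v1,u0:u1]=m[v0:v1,u0:u1]
    c=max(cv2.findContours(k,cv2.RETR_EXTERNAL,cv2.CHAIN_APPROX_NONE)[0],key=cv2.contourArea)
    M=cv2.moments(c); return np.array([M['m10'],M['m01']])/M['m00'],cv2.minAreaRect(c),c
E
python3 - <<'E'
from h import *
d=dict(np.load('w2.npz')); im=d['image'].astype(int)
hsv=cv2.cvtColor(d['image'],cv2.COLOR_RGB2HSV)
print('px',[ (p,im[p[1],p[0]].tolist(),hsv[p[1],p[0]].tolist()) for p in((362,98),(290,120),(330,245),(292,250),(290,30),(240,150),(150,120),(320,98))])
blk=((im.max(2)<60)).astype(np.uint8)
c,r,k=comp(blk,(345,75,380,120)); print('fin',c,r, onz(d,*c,.05))
x,y,w,h=cv2.boundingRect(k); print(x,y,w,h)
wood=((hsv[...,1]>60)&(hsv[...,1]<150)&(hsv[...,0]<25)&(im[...,0]>150)).astype(np.uint8)
c,r,k=comp(wood,(225,70,350,175)); B=[onz(d,*p,.014)[:2] for p in cv2.boxPoints(r)]; print('bed',c,r,np.round(B,4))
al=((hsv[...,1]<60)&(im.min(2)>130)).astype(np.uint8)
c,r,k=comp(al,(270,205,385,290)); B=[onz(d,*p,.004)[:2] for p in cv2.boxPoints(r)]; print('strip',c,r,np.round(B,4))
for p in ((237,163),(348,164)): print(onz(d,*p,.01))
E
```

```text
px [((362, 98), [63, 54, 48], [12, 61, 63]), ((290, 120), [204, 151, 92], [16, 140, 204]), ((330, 245), [201, 188, 160], [20, 52, 201]), ((292, 250), [185, 173, 148], [20, 51, 185]), ((290, 30), [160, 151, 135], [19, 40, 160]), ((240, 150), [129, 126, 116], [23, 26, 129]), ((150, 120), [192, 119, 59], [14, 177, 192]), ((320, 98), [163, 153, 136], [19, 42, 163])]
fin [356.55107527  97.24193548] ((357.0, 97.5), (23.0, 4.0), 90.0) [ 0.59728474 -0.16391769  0.05      ]
355 86 5 24
bed [289.31214466 122.20961256] ((299.5, 121.5), (87.0, 99.0), 90.0) [[ 0.6234 -0.0571]
 [ 0.6173 -0.1604]
 [ 0.5252 -0.1576]
 [ 0.5318 -0.0446]]
strip [326.52986937 245.75874554] ((326.024658203125, 246.7657470703125), (78.19953918457031, 49.98698425292969), 6.009006023406982) [[ 0.3906 -0.0689]
 [ 0.4606 -0.0824]
 [ 0.4438 -0.1792]
 [ 0.3721 -0.1714]]
[ 0.53424791 -0.02884193  0.01      ]
[ 0.52557217 -0.1567549   0.01      ]
```

{"api": "drive_tool", "payload": {"steps": [[0.5,15,-7,-10,-0.01],[0.5,15,-7,-10,0],[0.5,15,-7,-10,0],[0.5,15,-7,-10,0],[0.5,15,-7,-10,0],[0.5,14,-7,-10,0],[0.5,0,0,0,0],[0.5,0,0,0,0]]}}

```text
clock: 3.35
position: [0.5982, -0.1696, 0.1268]
ee_rot: [-3.139, 0.108, 0.001]
force: [-1.1, -0.1, 0.2]
width: 0.499
gripper_force: 0.0
```

```bash
python3 - <<'E'
from h import *
o=observe(); r=R.from_rotvec(o['ee_rot']).as_matrix(); print(o['clock'],o['position'],'heading',np.arctan2(r[1,1],r[0,1]),o['width'])
d=cam('wrist','w3.png'); np.savez('w3.npz',**d); print(d['xyz'])
print('expect fin',proj(d,[.598,-.170,.05]),'tcp',proj(d,o['position']))
E
```

```text
3.35 [ 0.59821094 -0.16961045  0.12676462] heading -1.6396228420743815 0.4991598635704441
[ 0.68206484 -0.17433063  0.28377938]
expect fin [324.81025982 208.32621961] tcp [324.85772203 251.37870366]
```

View pics/w3.png

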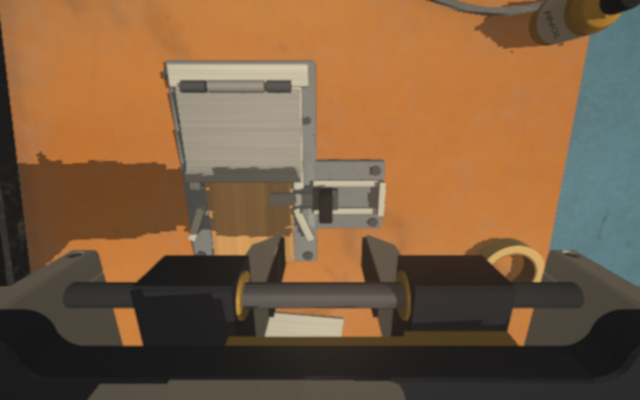

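```bash
python3 - <<'E'
from h import *
a=dict(np.load('w2.npz')); b=dict(np.load('w3.npz'))
for d,box in((a,(345,75,380,120)),(b,(312,180,342,232))):
    m=(d['image'].max(2)<(85 if d is a else 40)).astype(np.uint8); c,r,k=comp(m,box); print(c,cv2.boundingRect(k))
print('fin',tri([(a,363,98),(b,326,206)]))
print('front right corner',tri([(a,348,164),(b,318,261)]), 'tongue tip', tri([(a,309,98.5),(b,270,198)]))
for p in((315,62),(166,62)): print(onz(b,*p,.01))
print(onz(b,*(318,261),.01),proj(b,[.5343,-.0288,.01]),proj(b,[.5256,-.1568,.01]))
E
```

```text
[358.78165785  97.69276896] (346, 85, 24, 26)Traceback (most recent call last):
  File "<stdin>", line 4, in <module>
  File "h.py", line 27, in comp
    c=max(cv2.findContours(k,cv2.RETR_EXTERNAL,cv2.CHAIN_APPROX_NONE)[0],key=cv2.contourArea)
ValueError: max() iterable argument is empty
```

```bash
python3 - <<'E'
from h import *
a=dict(np.load('w2.npz')); b=dict(np.load('w3.npz'))
print('a row',a['image'][98,340:380].max(1)); print('b row',b['image'][200,308:345].max(1)); print('b col',b['image'][180:232,326].max(1)); print('a col',a['image'][80:118,363].max(1))
print('fin',tri([(a,363,98),(b,326,206)]))
print('tongue tip', tri([(a,309,98.5),(b,270,198)]))
for p in((315,62),(166,62),(318,261)): print(onz(b,*p,.01))
print(proj(b,[.5343,-.0288,.01]),proj(b,[.5256,-.1568,.01]))
E
```

```text
a row [101 101 101 101 101 102 101  98  86  74  69  68  68  66  62  57  54  55
  59  61  61  63  63  63  63  64  64  64  67  79  95 111 125 132 133 132
 132 132 132 132]
b row [ 97  97  97  95  85  74  67  64  64  62  59  55  54  56  56  56  56  57
  57  57  58  58  58  61  71  84  91  93  96 105 120 132 134 134 134 134
 133]
b col [147 183 200 200 195 182 152 106  66  51  51  51  52  52  52  52  54  56
  58  57  57  57  57  57  58  58  57  58  57  58  57  58  57  58  57  58
  57  57  58  57  57  58  69  96 122 131 133 144 168 186 193 194]
a col [137 154 169 151 103  65  61  63  62  62  63  63  62  62  62  63  63  63
  63  63  64  63  63  62  64  64  64  63  65  63  68  95 145 184 182 151
 133 133]
fin [ 0.59642128 -0.17116776  0.03993902]
tongue tip [ 0.59952783 -0.11717962  0.01468955]
[ 0.71680285 -0.16979915  0.01      ]
[ 0.72560424 -0.04267655  0.01      ]
[ 0.5250052  -0.15809566  0.01      ]
[195.53707156 260.67643999] [316.73719586 260.57794917]
```

```bash
python3 - <<'E'
from h import *
a=dict(np.load('w2.npz')); b=dict(np.load('w3.npz'))
print('fin',tri([(a,362.8,97.7),(b,325.8,209.7)]),onz(a,362.8,97.7,.05),onz(b,325.8,209.7,.05))
E
```

```text
fin [ 0.59640028 -0.17037029  0.04874022] [ 0.59652597 -0.16983218  0.05      ] [ 0.59670181 -0.17075764  0.05      ]
```

{"api": "drive_tool", "payload": {"steps": [[0.5,-1,-1,-32,0],[0.5,-1,0,-32,0],[0.5,0,0,-22,0],[0.5,0,0,-11,0],[0.5,0,0,0,0],[1,0,0,0,0],[1,0,0,0,0],[1,0,0,0,0],[1,0,0,0,0],[1,0,0,0,0],[1,0,0,0,0]], "grip_force": 15}}

```text
clock: 4.32
position: [0.5969, -0.1714, 0.0303]
ee_rot: [3.14, -0.11, 0.001]
force: [0.0, 1.2, 4.5]
width: 0.132
gripper_force: 15.0
```

Gripped (0.132·92 ≈ 12 mm). Slide out.

{"api": "drive_tool", "payload": {"steps": [[1,-0.5,-7,0,0],[1,-0.5,-7,0,0],[1,-0.5,-7,0,0],[1,-0.5,-7,0,0],[1,-0.5,-6,0,0],[1,-0.3,-3,0,0],[1,-0.2,-3,0,0],[1,0,-1,0,0],[1,0,0,0,0],[1,0,0,0,0],[1,0,0,0,0]]}}

```text
clock: 5.23
position: [0.5944, -0.2079, 0.0302]
ee_rot: [-3.133, 0.106, 0.0]
force: [-2.2, 13.4, 13.8]
width: 0.133
gripper_force: 15.0
```

{"api": "drive_tool", "payload": {"steps": [[0.5,0,0,0,0],[0.5,0,0,0,0],[0.5,0,0,0,0],[0.5,0,0,30,0],[0.5,0,0,35,0],[0.5,0,0,35,0],[0.5,0,0,30,0],[0.5,-30,17,10,-0.02],[0.5,-30,17,0,-0.02],[0.5,-30,17,0,-0.02],[0.5,-30,17,0,-0.02],[0.5,-30,17,0,-0.02],[0.5,-30,17,0,-0.005],[0.5,-30,17,0,0],[0.5,-14,17,0,0],[0.5,0,0,0,0],[0.5,0,0,0,0],[0.5,0,0,0,0]]}}

```text
clock: 6.73
position: [0.3704, -0.0766, 0.1701]
ee_rot: [-3.13, 0.275, -0.002]
force: [-0.1, -0.4, 0.3]
width: 0.503
gripper_force: 0.0
```

```bash
python3 - <<'E'
from h import *
o=observe(); r=R.from_rotvec(o['ee_rot']).as_matrix(); print(o['clock'],o['position'],'heading',np.arctan2(r[1,1],r[0,1]),o['width'],o['joints'])
d=cam('wrist','w4.png'); np.savez('w4.npz',**d); print(d['xyz'])
print('bar',proj(d,[.4244,-.0817,.032]),'front',proj(d,[.408,-.1753,0.004]),'lock',proj(d,[.5952,-.2075,.05]))
E
```

```text
6.7333 [ 0.37042622 -0.07663648  0.17008522] heading -1.7458474967141195 0.5030947814063362 [-0.90449776  0.11662195  1.09603518  2.25824773 -0.14057063  0.83325746
 -1.46237309]
[ 0.45286572 -0.09014673  0.32726011]
bar [319.62219756 136.14305625] front [407.56422468 133.34803272] lock [ 446.59334588 -125.0222753 ]
```

View pics/w4.png

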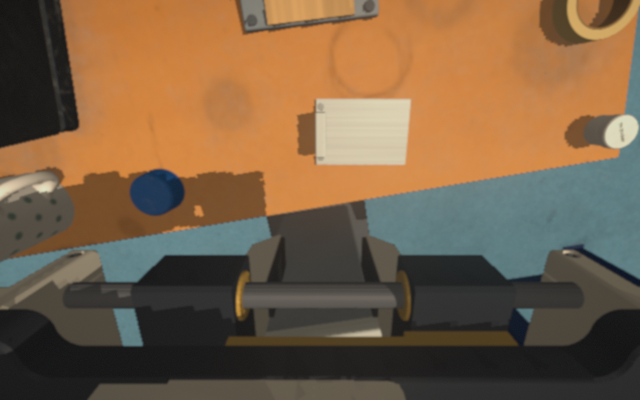

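```bash
python3 - <<'E'
from h import *
a=dict(np.load('w2.npz'))['image'][210:285,280:380]; b=dict(np.load('w4.npz'))['image'][94:169,305:420]
f=lambda i,s:cv2.resize(i,None,fx=s,fy=s,interpolation=cv2.INTER_CUBIC)
A=f(a,3.5)[:262,:350];B=f(b,3.5)[:262,:402]
im=np.hstack([A,B]).astype(float); im=np.clip((im-110)*1.8,0,255).astype(np.uint8)
cv2.imwrite('pics/bar.png',im[:,:,::-1])
E
```

```text
(no output)
```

View pics/bar.png

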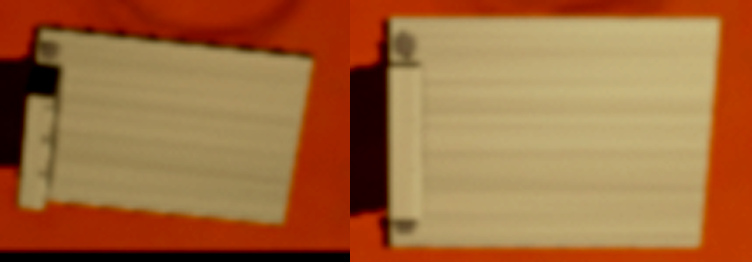

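```bash
python3 - <<'E'
from h import *
a=dict(np.load('w2.npz')); b=dict(np.load('w4.npz'))
print('bar',tri([(a,290.5,253.4),(b,320.4,134.7)]),onz(a,290.5,253.4,.032),onz(b,320.4,134.7,.032))
q=lambda x,y,z:onz(b,(x-350)/3.5+305,y/3.5+94,z)
f=[q(720,17,.004),q(700,246,.004)]; m=(f[0]+f[1])/2
bb=q(404,142,.032); v=(m-bb)[:2]; print('front',m,'len',np.hypot(*v),'head',np.arctan2(v[1],v[0]),'edge',np.arctan2(*(f[0]-f[1])[1::-1])-np.pi/2, np.hypot(*(f[0]-f[1])[:2]))
l=q(388,65,.032)-q(388,220,.032); print('barhead',np.arctan2(l[1],l[0])-np.pi/2,np.hypot(*l[:2]))
E
```

```text
bar [ 0.42552047 -0.0828091   0.03100963] [ 0.42601405 -0.08308836  0.032     ] [ 0.42564859 -0.08270947  0.032     ]
front [ 0.40867885 -0.17557185  0.004     ] len 0.09437227674259947 head -1.752869200026695 edge -1.7460444578532544 0.06929282943733009
barhead -1.75360042453412 0.04309502161582677
```

{"api": "drive_tool", "payload": {"steps": [[0.5,18,-2,-25,-0.005],[0.5,18,-2,-25,0],[0.5,19,-2,-25,0],[0.5,0,0,-25,0],[0.5,0,0,-25,0],[0.5,0,0,-20,0],[0.5,0,0,-12,0],[0.5,0,0,-6,0],[0.5,0,0,0,0],[0.5,0,0,0,0]], "grip_force": 45}}

```text
clock: 7.62
position: [0.4248, -0.0834, 0.0067]
ee_rot: [3.128, -0.285, -0.0]
force: [0.1, -0.3, 0.1]
width: 0.502
gripper_force: 0.0
```

{"api": "drive_tool", "payload": {"steps": [[1,0,0,0,0],[1,0,0,0,0],[1,0,0,0,0],[1,0,0,0,0],[1,0,0,0,0],[1,0,0,0,0],[1,0,0,0,0],[1,0,0,12,0],[1,0,0,12,0],[1,0,0,12,0],[1,0,0,12,0],[1,0,0,12,0],[1,0,0,0,0],[1,0,0,0,0]], "grip_force": 45}}

```text
clock: 8.78
position: [0.4248, -0.082, 0.0668]
ee_rot: [-3.129, 0.282, -0.002]
force: [-0.5, -0.0, -1.1]
width: 0.106
gripper_force: 45.0
```

{"api": "drive_tool", "payload": {"steps": [[1,5,-1,0,0.12],[1,5,-1,0,0.12],[1,5,-1,0,0.12],[1,5,-1,0,0.12],[1,5,-1,0,0.12],[1,5,-1,0,0.12],[1,5,-1,0,0.12],[1,5,-1,0,0.12],[1,5,0,0,0.12],[1,5,0,0,0.12],[1,5,0,0,0.12],[1,5,0,0,0.12],[1,5,0,0,0.12],[1,0,0,0,0.12],[1,0,0,0,0],[1,0,0,0,0],[1,0,0,0,0]]}}

```text
clock: 10.2
position: [0.4889, -0.0903, 0.0662]
ee_rot: [-2.303, -2.135, 0.001]
force: [0.2, 0.1, -1.8]
width: 0.102
gripper_force: 45.0
```

```bash
python3 - <<'E'
from h import *
o=observe(); r=R.from_rotvec(o['ee_rot']).as_matrix(); print(o['clock'],o['position'],'heading',np.arctan2(r[1,1],r[0,1]),o['force'],o['joints'])
w=cam('wrist'); s=cam('scene')
print('w xyz',w['xyz'],'front',proj(w,[.585,-.0975,.06]))
np.savez('w5.npz',**w)
c=cv2.resize(s['image'][150:270,250:410],(800,600),interpolation=cv2.INTER_CUBIC)
ww=cv2.resize(w['image'],(480,300)); c=cv2.resize(c,(400,300)); c=np.vstack([np.hstack([c,np.zeros((300,80,3),np.uint8)]),ww])
cv2.imwrite('pics/c5.png',c[:,:,::-1])
E
```

```text
10.2 [ 0.48890969 -0.0902715   0.0661535 ] heading -0.07539250837871221 [ 0.15910423  0.0569717  -1.75497046] [-0.17367655  0.44925778  0.32977664  2.07564144 -0.23430675  0.65243455
  0.23759367]
w xyz [ 0.49535536 -0.00545513  0.22322351] front [478.60215051 248.73354939]
```

View pics/c5.png

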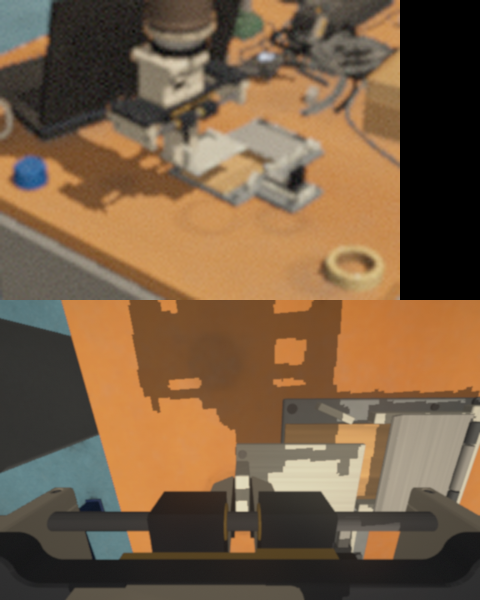

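```bash
python3 - <<'E'
from h import *
d=dict(np.load('w5.npz')); g=d['image'].astype(int)
o=observe()['position']; h=-.0754; Rz=np.array([[np.cos(h),-np.sin(h)],[np.sin(h),np.cos(h)]])
z=o[2]-.0067+.004
for q in((-.005,.035),(.095,.035)): 
    P=np.r_[o[:2]+Rz@q,z]; print('exp',P,proj(d,P))
# strip left (upper) edge: orange/wood->aluminium saturation drop per column
hsv=cv2.cvtColor(d['image'],cv2.COLOR_RGB2HSV)
pts=[]
for u in range(335,372,3):
    s=hsv[170:230,u,1].astype(float); gq=s[:-3]-s[3:]; v=170+np.argmax(gq)+1.5; pts.append((u,v))
P=np.array([onz(d,u,v,z)[:2] for u,v in pts]); k=np.polyfit(P[:,0],P[:,1],1); print('edge',np.round(pts,1).tolist(),k[0], 'y at x=.52',np.polyval(k,.52),'res',np.std(P[:,1]-np.polyval(k,P[:,0])))
c=o[:2]+Rz@np.array([.03,.035]); print('exp edge y at .52', c[1]+(.52-c[0])*np.tan(h))
# front edge
for v in range(205,300,15): print(v, hsv[v,470:500,1].tolist())
E
```

```text
exp [ 0.48682022 -0.05496487  0.06372056] [315.10227928 196.65621708]
exp [ 0.58653609 -0.06249773  0.06372056] [489.9897156  196.70247238]
edge [[335.0, 190.5], [338.0, 190.5], [341.0, 190.5], [344.0, 190.5], [347.0, 190.5], [350.0, 190.5], [353.0, 190.5], [356.0, 190.5], [359.0, 190.5], [362.0, 190.5], [365.0, 190.5], [368.0, 190.5], [371.0, 190.5]] -0.075305744278802 y at x=.52 -0.05378537943961469 res 3.849005810083386e-18
exp edge y at .52 -0.057471379244882416
205 [47, 49, 47, 48, 48, 49, 49, 50, 50, 49, 49, 48, 48, 49, 60, 90, 120, 133, 135, 135, 135, 135, 134, 135, 134, 135, 136, 136, 132, 128]
220 [48, 47, 48, 47, 47, 47, 47, 47, 47, 46, 48, 56, 80, 114, 133, 136, 136, 136, 136, 134, 135, 135, 136, 132, 127, 124, 122, 123, 124, 122]
235 [49, 48, 49, 49, 49, 49, 49, 49, 53, 73, 104, 127, 133, 134, 133, 133, 134, 135, 134, 134, 136, 134, 128, 123, 121, 122, 123, 124, 124, 122]
250 [47, 47, 46, 47, 46, 49, 58, 88, 119, 133, 135, 135, 135, 135, 135, 134, 134, 131, 123, 118, 119, 120, 117, 117, 118, 119, 118, 118, 117, 118]
265 [49, 49, 48, 50, 55, 69, 87, 91, 89, 89, 89, 89, 92, 92, 90, 92, 93, 93, 90, 93, 89, 90, 91, 89, 87, 87, 86, 83, 83, 80]
280 [48, 45, 39, 31, 31, 32, 43, 47, 49, 49, 48, 49, 49, 49, 48, 49, 49, 49, 48, 48, 49, 50, 49, 49, 49, 49, 48, 47, 44, 42]
295 [36, 33, 36, 33, 36, 33, 36, 36, 36, 33, 37, 36, 39, 37, 36, 36, 36, 36, 36, 37, 40, 36, 40, 37, 36, 37, 37, 37, 37, 34]
```

```bash
python3 - <<'E'
from h import *
d=dict(np.load('w5.npz')); o=observe()['position']; h=-.0754
Rz=R.from_euler('z',h)
obs=np.array([(340,190.5),(365,190.5),(485.3,205),(482.6,220),(480,235),(477.3,250)])
print([proj(d,np.r_[o[:2],o[2]-.0067]+Rz.apply([.095,y,.004])).round(1).tolist() for y in(.035,.02,.0,-.01)])
print('rot cam z axis',rot(d)[:,2])
from scipy.optimize import least_squares
def f(p,full=0):
    # dy, dx, dz, pitch of strip relative to tool; residual of observed edge rays to strip edge lines
    dx,dy,pit=p; r=[]
    Q=Rz*R.from_euler('y',pit)
    for i,(u,v) in enumerate(obs):
        oo,ry=ray(d,u,v); g=np.r_[o[:2],o[2]-.0067+.0255]  # pivot at grasp
        a=Q.inv().apply(oo-g); b=Q.inv().apply(ry); t=(.004-.0255-a[2])/b[2]; q=a+t*b
        r.append(q[1]-dy-.035 if i<2 else q[0]-dx-.095)
    return np.array(r)*1e3
s=least_squares(f,[0,0,0],loss='linear'); print(s.x,s.fun.round(2))
E
```

```text
[[490.0, 196.7], [485.5, 221.1], [479.9, 251.6], [477.2, 266.0]]
rot cam z axis [-0.02497146 -0.30686606 -0.95142506]
[-1.77744853e-03  3.67248746e-03  5.80738359e-05] [-0.    0.   -0.04 -0.03  0.03  0.04]
```

```bash
python3 - <<'E'
from h import *
d=dict(np.load('w5.npz')); hsv=cv2.cvtColor(d['image'],cv2.COLOR_RGB2HSV)
yaw=-.068; c,s=np.cos(yaw),np.sin(yaw); O=np.array([.6147,-.0986])
inv=lambda p:np.array([[c,s],[-s,c]])@(p[:2]-O)
for u in range(400,620,20):
    q=hsv[115:160,u,1].astype(float); gq=q[:-2]-q[2:]; v=115+np.argmax(gq)+1; print(u,v,gq.max(),inv(onz(d,u,v,.01)).round(4))
for v in range(140,186,8):
    q=hsv[v,360:400,1].astype(float); gq=q[:-2]-q[2:]; u=360+np.argmax(gq)+1; print('front',u,v,inv(onz(d,u,v,.01)).round(4))
print('strip front-left in jig',inv(onz(d,487.9,190.5,.0635)), 'wood/left edge of bed col 520:', [inv(onz(d,u,165,.014)).round(4) for u in(450,520)])
print(hsv[150:185:1,460].tolist()[::2])
E
```

```text
400 131 85.0 [-0.071   0.0666]
420 131 83.0 [-0.0567  0.0665]
440 131 85.0 [-0.0425  0.0664]
460 131 88.0 [-0.0282  0.0663]
480 131 85.0 [-0.014   0.0662]
500 130 78.0 [0.0001 0.0668]
520 131 79.0 [0.0145 0.066 ]
540 130 87.0 [0.0286 0.0666]
560 130 92.0 [0.0428 0.0665]
580 130 95.0 [0.057  0.0664]
600 130 102.0 [0.0712 0.0663]
front 377 140 [-0.087   0.0604]
front 376 148 [-0.0875  0.0547]
front 376 156 [-0.0872  0.0489]
front 376 164 [-0.0869  0.043 ]
front 375 172 [-0.0874  0.0369]
front 375 180 [-0.0871  0.0308]
strip front-left in jig [-0.03222968  0.03774454] wood/left edge of bed col 520: [array([-0.034 ,  0.0426]), array([0.0167, 0.0422])]
[[19, 44, 109], [21, 50, 184], [21, 50, 211], [21, 51, 210], [21, 50, 213], [21, 50, 214], [21, 49, 171], [15, 90, 111], [16, 136, 186], [16, 137, 196], [16, 137, 198], [16, 137, 205], [16, 138, 213], [16, 138, 215], [16, 138, 215], [16, 138, 215], [16, 136, 217], [16, 136, 219]]
```

{"api": "drive_tool", "payload": {"steps": [[1,5,-1,0,0.005],[1,5,-1,0,0],[1,5,-0.5,0,0],[1,0,0,-12,0],[1,0,0,-12,0],[1,0,0,-10,0],[1,0,0,-5,0],[1,0,0,-2,0],[1,0,0,-2,0],[1,0,0,0,0],[1,0,0,0,0]]}}

```text
clock: 11.22
position: [0.5048, -0.0929, 0.0241]
ee_rot: [2.293, 2.146, 0.001]
force: [0.5, 0.2, -0.3]
width: 0.103
gripper_force: 45.0
```

{"api": "drive_tool", "payload": {"steps": [[1,0,0,-1,0],[1,0,0,-0.5,0],[1,0,0,0,0],[1,0,0,0,0]]}}

```text
clock: 11.55
position: [0.5046, -0.0928, 0.0224]
ee_rot: [2.293, 2.147, 0.0]
force: [0.0, -0.0, -1.3]
width: 0.103
gripper_force: 45.0
```

{"api": "drive_tool", "payload": {"steps": [[1,6,-0.4,0,0],[1,6,-0.4,0,0],[1,6,-0.4,0,0],[1,6,-0.4,0,0],[1,6,-0.4,0,0],[1,6,-0.4,0,0],[1,6,-0.4,0,0],[1,0,0,0,0],[1,0,0,0,0]]}}

```text
clock: 12.3
position: [0.5468, -0.0956, 0.0221]
ee_rot: [2.293, 2.147, -0.0]
force: [0.0, -0.1, -1.3]
width: 0.101
gripper_force: 45.0
```

```bash
python3 - <<'E'
from h import *
o=observe(); print(o['position'],o['force'],o['ft_torque'],o['joints'])
w=cam('wrist'); s=cam('scene')
c=cv2.resize(s['image'][180:250,300:400],(560,392),interpolation=cv2.INTER_CUBIC)
ww=w['image'][120:300,300:620]
c=np.vstack([c[:390],cv2.resize(ww,(560,210))]) 
cv2.imwrite('pics/c6.png',c[:,:,::-1]); np.savez('w6.npz',**w)
E
```

```text
[ 0.54676048 -0.09562769  0.02213233] [ 0.04875284 -0.12081047 -1.34056602] [-0.13540507  0.12270239 -0.03243828] [-0.13200058  0.58859654  0.29289669  1.96281246 -0.27603831  0.6283265
  0.27306649]
```

View pics/c6.png

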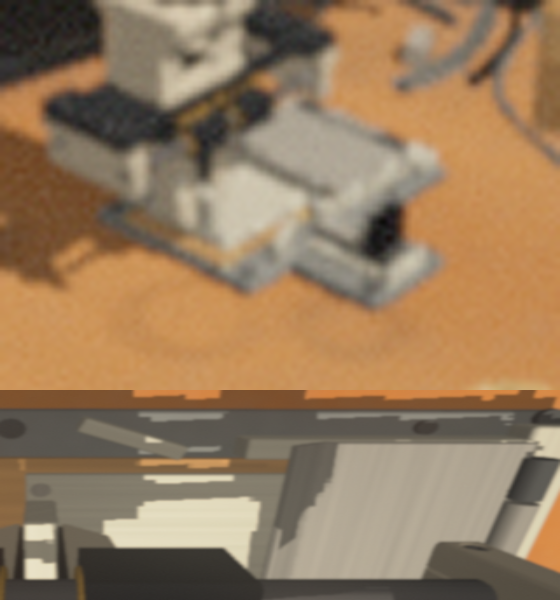

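{"api": "drive_tool", "payload": {"steps": [[1,5,-0.3,0,0],[1,5,-0.4,0,0],[1,5,-0.3,0,0],[1,5,-0.4,0,0],[1,5,-0.3,0,0],[1,5,-0.4,0,0],[1,4,-0.3,0,0],[1,2,0,0,0],[1,0,0,0,0],[1,0,0,0,0]]}}

```text
clock: 13.23
position: [0.5824, -0.098, 0.0221]
ee_rot: [-2.293, -2.147, 0.0]
force: [-0.4, -0.4, -1.0]
width: 0.106
gripper_force: 45.0
```

{"api": "drive_tool", "payload": {"steps": [[1,2,-0.1,0,0],[1,2,-0.1,0,0],[1,1,-0.1,0,0],[1,1,-0.1,0,0],[1,1,0,0,0],[1,0,0,0,0],[1,0,0,0,0]]}}

```text
clock: 13.82
position: [0.5889, -0.0983, 0.022]
ee_rot: [-2.293, -2.146, 0.001]
force: [-2.8, 1.5, -1.6]
width: 0.106
gripper_force: 45.0
```

{"api": "drive_tool", "payload": {"steps": [[1,1,0,0,0],[1,1,0,0,0],[1,0,0,0,0],[1,0,0,0,0]]}}

```text
clock: 14.15
position: [0.5889, -0.0981, 0.0215]
ee_rot: [-2.291, -2.144, 0.005]
force: [-7.2, 0.9, -0.4]
width: 0.103
gripper_force: 45.0
```

{"api": "drive_tool", "payload": {"steps": [[1,-1,0,0,0],[1,0,0,-0.7,0],[1,0,0,-0.7,0],[1,0,0,-0.7,0],[1,0,0,-0.7,0],[1,0,0,0,0],[1,0,0,0,0],[1,0,0,0,0]]}}

```text
clock: 14.82
position: [0.5889, -0.0982, 0.021]
ee_rot: [-2.292, -2.145, 0.001]
force: [-15.0, 3.7, 24.0]
width: 0.104
gripper_force: 45.0
```

{"api": "drive_tool", "payload": {"steps": [[1,-0.7,0,0,0],[1,0,0,0.5,0],[1,0,0,0,0],[1,0,0,0,0],[1,0,0,0,0],[1,0,0,0,0],[1,0,0,0,0],[1,0,0,0,0]]}}

```text
clock: 15.48
position: [0.5889, -0.0982, 0.021]
ee_rot: [-2.293, -2.146, 0.0]
force: [-10.3, 1.9, 15.8]
width: 0.104
gripper_force: 45.0
```

```bash
python3 - <<'E'
from h import *
o=observe(); r=R.from_rotvec(o['ee_rot']).as_matrix(); print(o['clock'],o['position'],o['force'],r[:,2],np.arctan2(r[1,1],r[0,1]),o['width'],o['gripper_force'],abs(o['dq']).max())
w=cam('wrist'); np.savez('w7.npz',**w); s=cam('scene')
c=cv2.resize(s['image'][180:250,300:400],(560,392),interpolation=cv2.INTER_CUBIC)
c=np.vstack([c[:390],cv2.resize(w['image'][120:300,300:620],(560,210))]) 
cv2.imwrite('pics/c7.png',c[:,:,::-1])
E
```

```text
15.4833 [ 0.58891418 -0.09816991  0.02098519] [-10.27039931   1.85716203  15.76907041] [-1.15178296e-03  9.41365870e-04 -9.99998894e-01] -0.0662816576698665 0.10429064306923806 45.01119017601013 0.0013567203901944562
```

View pics/c7.png

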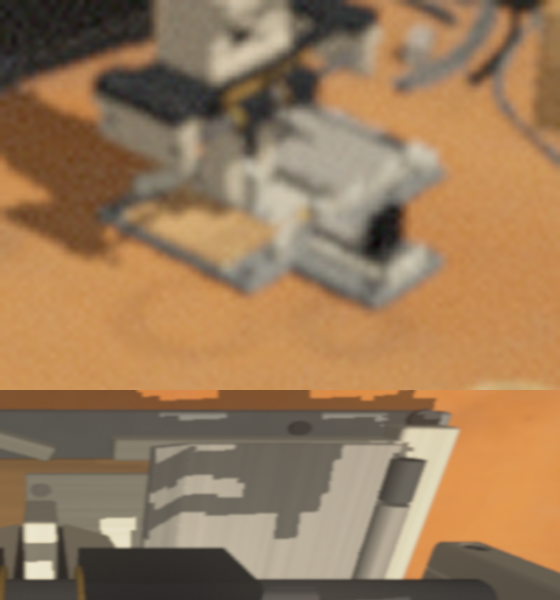

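The strip is home under the leaf, which is lying flat. The lock is out, and the tool is level and pressing down with about 16 N, so I'm handing in.

```bash
python3 -c "
from cell import arm
print(arm.sign_off())"
```

```text
the job is handed in; nothing more can be done
None
```

I handed the job in at about 15.5 s of the 61 s allowed; the sign-off returned no verdict. By my last readings the lock is out at its end stop, and the strip is fully home under the flat-lying leaf, still gripped at 45 N and pressed onto the bed with about 16 N.

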